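# Pass the change tray through the counter gap

## Task

Hand the customer the change: with your fingertips push the flat black coin tray along the counter, lengthways through the narrow gap between the wooden token box and the grey slip basket, until the whole tray is out on the customer's side (the robot's left), and stop it less than one tray's length past the gap. Slide it flat on the counter all the way, never pick it up or tip it, and leave the other loose things on the counter where they are. Then take your hand away.

Things in the scene. Friction and masses are not known exactly. Their poses are not given: they have to be found in the camera images.
- tray: The coin tray: a loose, flat, black plastic rectangle with rounded edges, 92 mm (its x) by 120 mm (its y) and 22 mm high, about 0.25 kg; a rim 8 mm wide and 6 mm high around a floor with rubber nubs, with three coins fixed on it. Origin: centre of its underside, on the counter. z up. It starts to the right of the gap, nearer the robot than the line through the gap, and askew by up to about 30 degrees; it slides on the counter by dry friction and stops when no longer pushed.
- token_box: The open wooden token box with eight compartments, fixed to the counter, 240 mm (x) by 100 mm (y) by 45 mm high. It stands beyond the gap as seen from the robot. Origin: centre of its underside. Its -x end face is one side of the gap; its +y axis is the direction in which the tray goes through (towards the robot's left).
- basket: The open grey plastic slip basket, fixed to the counter, 150 mm (x) by 100 mm (y) by 45 mm high, parallel to the token box and level with it in y. It stands between robot and gap. Origin: centre of its underside. Its +x end face is the other side of the gap.
- box_face (a point): Middle of the foot of the token box's end face that bounds the gap (on the counter; axes as the token box).
- basket_face (a point): Middle of the foot of the basket's end face that bounds the gap (on the counter; axes as the basket). The gap, from here to box_face, is 98 to 102 mm wide and 100 mm long (along y, 50 mm either side of these points): the 92 mm wide tray fits only lengthways, with 3 to 5 mm each side.
- stamp: Small dark wooden hand stamp standing loose, 28 mm diameter, 45 mm high. Origin: centre of its underside. Leave it.
- ink_tin: Flat metal ink pad tin, loose, 50 by 70 by 17 mm. Origin: centre of its underside. Leave it.
- tape_roll: Roll of tape lying flat, loose, 72 mm diameter, 20 mm high. Origin: centre of its underside. Leave it.
- bell: Steel counter bell, loose, 72 mm diameter, 45 mm high. Origin: centre of its underside. Leave it.
- dish: White ceramic dish, loose, 90 mm diameter, 22 mm high. Origin: centre of its underside. Leave it.
- calculator: Flat grey calculator, loose, 120 by 75 by 17 mm. Origin: centre of its underside. Leave it.
There are look-alikes about, which are no part of the job. Leave any blue or pink look-alike of the tray alone.

How it is judged:
By the outcome, as a careful person would: the job done as asked, in the order asked, and still so for the second after the job is handed in, with the robot touching nothing.
It also fails if it takes over 54 s, if anything falls off the work surface, if the arm or the gripper's body presses on something with over 40 N, if the wrist force passes 120 N, or if a joint passes its speed limit or range.

## Robot

A 7-joint arm with a two-finger parallel gripper is mounted at the origin on the work surface. World frame = base frame: x ahead of the robot, y to its left, z up, the work surface at z = 0. Lengths are in mm, angles in rad, forces in N, time in s.
With the tool pointing down it reaches from about 400 to 850 mm from the base axis. Payload 10.4 kg.
Tool frame: the origin (TCP) lies at the very end of the fingers, on their centre line; the grasp point (between the pads) lies 19 mm behind it (ctrl.grip_point_offset is the distance from the TCP to the grasp point, in mm); z points along the fingers, y is the direction in which the jaws open and shut (so a half turn about z gives the same grasp; the last joint's range is limited). The gripper opens to 85 mm and grips with 20 to 120 N. Pads are 22 mm wide; open, the fingers measure 114 mm over their backs; the gripper's body (76 mm by 85 mm) begins 54 mm behind the grasp point. The pads swing forward as they close: fully open they stand 13 mm farther back than shut.
Start: joints at [-1.313, 0.332, -0.065, 1.46, 0.022, 1.35, -0.088], TCP at [173.189, 600.547, 231.338] pointing down, gripper open.
Joint ranges: [-2.6, 2.6], [-0.5, 2.12], [-1.47, 1.34], [0.16, 2.42], [-1.27, 4.41], [0.06, 2.06], [-2.6, 2.6]. Speed limits (rad/s): [2.22, 2.22, 2.79, 2.79, 3.14, 3.14, 3.14].

## Interface

Orientations are given as a 3x3 rotation matrix whose columns are the frame's x, y, z axes.
In Python, from station import telemetry, imaging, hand_in, ctrl gives the robot as it stands. The module is installed in compiled form; this text tells all that it offers.
- The arm moves only by the tool drive_tool, never from a script. Its argument "plan" is a list of rows, each an object of numbers: "claw": the opening, from 0 (shut) to 1 (fully open); "x", "y", "z": the shift along the tool's x, y, z in mm; "spin": the turn about the tool's z in rad. In form: [{"claw": .., "x": .., "y": .., "z": .., "spin": ..}, ...]. A call has 1 to 12 rows; each row is the pose to reach, as a shift and turn from the pose commanded when the call began, along the tool's axes at that moment; what a row does not reach only later rows make up. A row lasts 1/8 s, in which the tool goes at most 62.5 mm and 10.7 degrees, less where a joint would pass 70% of its speed; a pose out of reach is approached as far as the arm can. A call with a gripper value outside its range is refused whole. The fingers move at their own pace and stop on an object; "newtons" is the grip in N (left out, the last holds). Time passes only in rows, so rows that repeat a pose let the fingers close. It gives the time, the measured TCP pose, the force and the opening at its end, in the units of the state.
- telemetry.sense(): the state, without advancing time (a new reading comes with each control period).
- imaging.grab_frame(name): name is "scene" or "side" or "wrist"; returns the picture (384x512x3 uint8, blue, green, red); there is no depth.
- imaging.camera_info(name): a dict with "intrinsics" (3x3 intrinsics, pixels), "D" ([k1, k2, p1, p2, k3] as OpenCV has them; the pictures are not rectified), "R" (3x3) and "t" (3): a world point X has camera coordinates R X + t. Camera axes: x right, y down, z forward; pixel columns grow to the right and rows downward; lengths in mm; the calibration is good to about 2 mm. A picture is of the moment at which its call begins: read the wrist's pose just before it. camera_info takes no time and is no camera call; for the wrist camera it gives the pose at the moment of the call.
- hand_in(): hands the job in, once; it reports no verdict.
The state is a dict: "time_s": time; "qpos": joint angles; "dq": joint speeds; "tau": joint torques, N m; "eef_pos": TCP position; "tcp_rot": TCP orientation; "contact_force": force on the tool from outside, world axes, zero at the start; "wrist_torque": the same for the moment, N m; "grip_width": opening from 0.0 (shut) to 1.0 (fully open).
Only numpy, scipy, OpenCV 4.12 (cv2) and the standard library are available. Lean on these libraries where they do the work, as an engineer would, in place of code of your own. Each camera call takes 0.05 s, during which the arm holds its last target.

## Working session

There is one attempt and no reset: what is moved stays moved. The work goes in short steps, Python scripts to look and compute and a tool call to move; the robot and the scene stay as the last step left them, time stands still between calls to the robot, and variables do not carry over. Pictures are saved under pics/ and viewed, and the job is handed in when it is done.

Besides the shell and the picture viewer there is one more tool, called after ">>>" by a JSON object that holds its "name" and its "arguments", one argument or row to a line. drive_tool: Moves the arm, as the interface text tells. Its arguments: {"type":"object","properties":{"plan":{"type":"array"},"newtons":{"type":"number"}},"required":["plan"]}

```bash
mkdir -p pics; python3 - <<'E'
from station import telemetry, imaging, ctrl
import cv2
print(telemetry.sense())
for n in("scene","side","wrist"):
    i=imaging.camera_info(n);print(n,i)
    cv2.imwrite(f"pics/{n}0.png",imaging.grab_frame(n))
E
```

```text
{'time_s': 0.0, 'qpos': array([-1.31262586,  0.33288116, -0.06471137,  1.46096275,  0.02158048,
        1.34991384, -0.08852148]), 'dq': array([ 1.64963700e-04, -7.52843251e-04, -5.77215881e-05,  1.41055478e-04,
       -3.51915935e-04, -1.08655335e-03,  4.94021643e-04]), 'tau': array([-3.29692066e-04, -6.25461102e+01,  4.87623049e-02, -3.91594005e+01,
        1.61729398e-02,  9.93019261e-03, -1.27683711e-05]), 'eef_pos': array([173.0700102 , 600.15217145, 230.49993338]), 'tcp_rot': array([[-9.60844018e-01,  2.77089591e-01, -3.62212303e-04],
       [ 2.77089823e-01,  9.60842963e-01, -1.42510445e-03],
       [-4.68524647e-05, -1.46966842e-03, -9.99998919e-01]]), 'contact_force': array([0.98517011, 0.09790129, 0.69135705]), 'wrist_torque': array([-0.00825724,  0.02231028, -0.0478811 ]), 'grip_width': 1.0022498921430947}
scene {'intrinsics': array([[463.01354147,   0.        , 253.93806814],
       [  0.        , 463.01354147, 188.36302504],
       [  0.        ,   0.        ,   1.        ]]), 'D': array([-0.14381038,  0.        ,  0.        ,  0.        ,  0.        ]), 'R': array([[-2.
[... 448 characters left out ...]
   , 0.        , 0.        ]), 'R': array([[ 0.84384815, -0.53642702,  0.0128978 ],
       [-0.25699884, -0.42514939, -0.86787072],
       [ 0.4710328 ,  0.72903638, -0.49662265]]), 't': array([-436.62036448,  168.14172283,  700.57382879])}
wrist {'intrinsics': array([[285.68397523,   0.        , 254.09893639],
       [  0.        , 285.68397523, 193.63595852],
       [  0.        ,   0.        ,   1.        ]]), 'D': array([0.01278597, 0.        , 0.        , 0.        , 0.        ]), 'R': array([[ 0.27800136,  0.96058003, -0.00111858],
       [ 0.92052117, -0.26607478,  0.28608564],
       [ 0.27451053, -0.08056188, -0.9582034 ]]), 't': array([-624.01189318,  -38.16401712,  379.7749261 ])}
```

View pics/scene0.png

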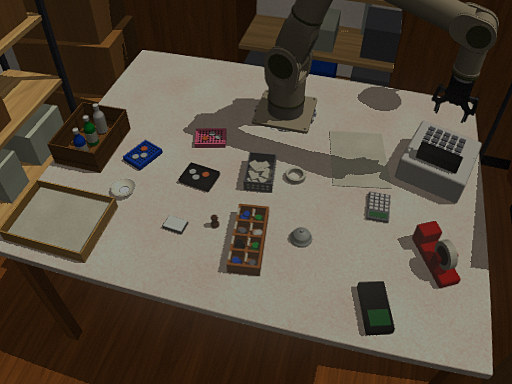

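View pics/side0.png

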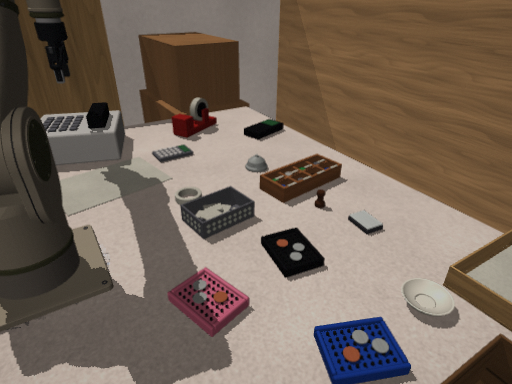

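View pics/wrist0.png

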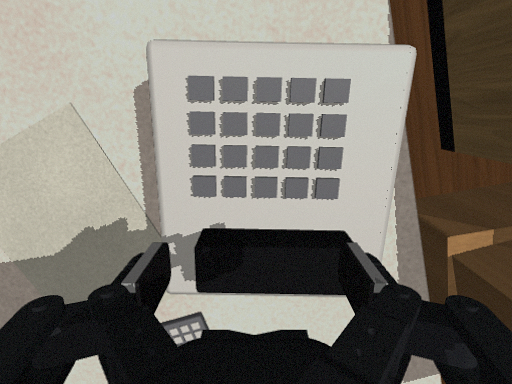

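The tray candidates are:
- Black at scene (199,176) and side (292,251).
- Pink at scene (210,137).
- Blue at scene (143,153).
- Black card terminal at scene (376,306), which is not a tray.

I choose the black one with three coins. I'll check it in a close crop.

```bash
cat > h.py <<'E'
import numpy as np, cv2
from station import telemetry, imaging, ctrl
def ray(info,uv,z):
    uv=np.atleast_2d(np.float64(uv))
    n=cv2.undistortPoints(uv.reshape(-1,1,2),info["intrinsics"],info["D"]).reshape(-1,2)
    R,t=info["R"],info["t"]; c=-R.T@t
    d=np.c_[n,np.ones(len(n))]@R
    return (c+d*((z-c[2])/d[:,2])[:,None])
def proj(info,X):
    X=np.float64(np.atleast_2d(X))
    return cv2.projectPoints(X.reshape(-1,1,3),cv2.Rodrigues(info["R"])[0],info["t"],info["intrinsics"],info["D"])[0].reshape(-1,2)
E
python3 - <<'E'
from h import *
s=cv2.imread("pics/scene0.png");d=cv2.imread("pics/side0.png")
a=cv2.resize(s[120:290,110:340],None,fx=3,fy=3,interpolation=cv2.INTER_CUBIC)[:510]
cv2.imwrite("pics/sc_crop.png",a)
cv2.imwrite("pics/sd_crop.png",cv2.resize(d[140:290,160:400],None,fx=3.3,fy=3.3,interpolation=cv2.INTER_CUBIC))
si,di=imaging.camera_info("scene"),imaging.camera_info("side")
for n,u,z in(("tray",(199,176),22),("pink",(210,137),22),("blue",(143,153),22),("stamp",(214,225),0),("tin",(175,225),17),("tape",(294,175),20),("bell",(300,243),0),("dish",(122,188),22)):
    print(n,ray(si,u,z).round(0))
print(ray(di,(292,251),22))
E
```

```text
tray [[ 468. -211.   22.]]
pink [[ 260. -241.   22.]]
blue [[ 410. -456.   22.]]
stamp [[646. -96.   0.]]
tin [[ 693. -213.   17.]]
tape [[372. 114.  20.]]
bell [[643. 193.   0.]]
dish [[ 594. -453.   22.]]
[[ 452.88600234 -225.41168149   22.        ]]
```

View pics/sc_crop.png

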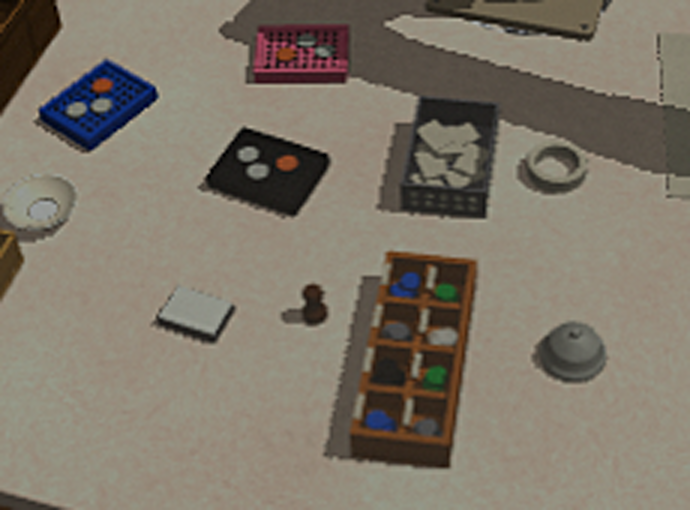

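View pics/sd_crop.png

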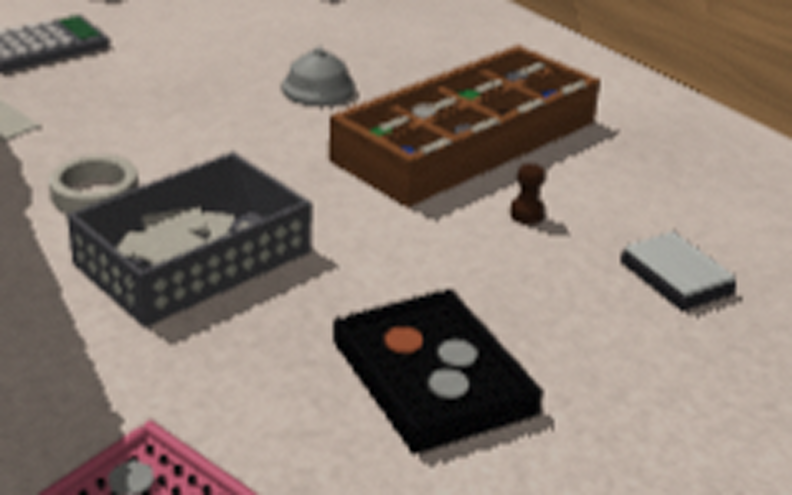

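```bash
python3 - <<'E'
from h import *
i=imaging.camera_info("wrist");s=telemetry.sense()
c=-i["R"].T@i["t"];print("cam",c,"in tool",s["tcp_rot"].T@(c-s["eef_pos"]),"dir in tool",s["tcp_rot"].T@i["R"].T)
si,di=imaging.camera_info("scene"),imaging.camera_info("side")
S=lambda p:(p[0]/3+110,p[1]/3+120)
D=lambda p:(p[0]/3.3+160,p[1]/3.3+140)
print("scene tray",ray(si,[S(p) for p in((245,128),(330,157),(293,209),(205,180))],22).round(0))
print("side tray",ray(di,[D(p) for p in((336,322),(450,292),(541,390),(417,432))],22).round(0))
print("basket top scene",ray(si,[S(p) for p in((418,98),(497,102),(488,192),(403,187))],45).round(0))
print("basket top side",ray(di,[D(p) for p in((70,218),(235,155),(311,207),(147,290))],45).round(0))
print("box top scene",ray(si,[S(p) for p in((387,254),(476,261),(452,440),(352,433))],45).round(0))
print("box top side",ray(di,[D(p) for p in((331,117),(520,47),(600,82),(408,163))],45).round(0))
E
```

```text
cam [104.3610166  619.88162854 374.23434037] in tool [  71.52753375   -0.35611785 -143.52741495] dir in tool [[-9.54962418e-04 -9.58227943e-01 -2.86004016e-01]
 [ 9.99999534e-01 -9.54594164e-04 -1.40708415e-04]
 [-1.38187029e-04 -2.86004017e-01  9.58228409e-01]]
scene tray [[ 411. -260.   22.]
 [ 431. -144.   22.]
 [ 521. -159.   22.]
 [ 505. -275.   22.]]
side tray [[ 423. -154.   22.]
 [ 510. -166.   22.]
 [ 495. -278.   22.]
 [ 407. -268.   22.]]
basket top scene [[328. -64.  45.]
 [309.  31.  45.]
 [457.  56.  45.]
 [475. -40.  45.]]
basket top side [[308.  26.  45.]
 [455.  47.  45.]
 [466. -52.  45.]
 [319. -84.  45.]]
box top scene [[576. -29.  45.]
 [560.  68.  45.]
 [790. 101.  45.]
 [808.   3.  45.]]
box top side [[557.  63.  45.]
 [792.  93.  45.]
 [804.  -5.  45.]
 [567. -35.  45.]]
```

The crop confirms the choice: a black rim, three coins and no colour on it. The tray centre is near (462,-214), with its long axis tilted about 8° toward +x. The gap axis is tilted about 9° toward -x through roughly (515,10). I'll move the wrist camera above for a precise look.

>>> {"name": "drive_tool", "arguments": {
  "plan": [
    {"claw": 1, "x": -50, "y": -27, "z": -20, "spin": 0.1},
    {"claw": 1, "x": -104, "y": -56, "z": -40, "spin": 0.25},
    {"claw": 1, "x": -158, "y": -85, "z": -60, "spin": 0.4},
    {"claw": 1, "x": -212, "y": -114, "z": -80, "spin": 0.55},
    {"claw": 1, "x": -266, "y": -143, "z": -100, "spin": 0.7},
    {"claw": 1, "x": -320, "y": -180, "z": -100, "spin": 0.85},
    {"claw": 1, "x": -370, "y": -220, "z": -100, "spin": 1.0},
    {"claw": 1, "x": -400, "y": -273, "z": -100, "spin": 1.127},
    {"claw": 1, "x": -420, "y": -330, "z": -100, "spin": 1.127},
    {"claw": 1, "x": -440, "y": -388, "z": -100, "spin": 1.127},
    {"claw": 1, "x": -460, "y": -445, "z": -100, "spin": 1.127},
    {"claw": 1, "x": -485, "y": -500, "z": -100, "spin": 1.127}
  ]
}}

```text
time_s: 1.65
eef_pos: [500.0, -14.4, 331.4]
tcp_rot: [[-0.163, 0.987, 0.0], [0.987, 0.163, 0.001], [0.001, 0.0, -1.0]]
contact_force: [1.0, 0.2, -0.5]
grip_width: 1.002
```

>>> {"name": "drive_tool", "arguments": {
  "plan": [
    {"claw": 0.5, "x": -40, "y": -2, "z": 0, "spin": 0},
    {"claw": 0.5, "x": -76, "y": -2, "z": 0, "spin": 0},
    {"claw": 0.5, "x": -76, "y": -2, "z": 0, "spin": 0},
    {"claw": 0.5, "x": -76, "y": -2, "z": 0, "spin": 0}
  ]
}}

```text
time_s: 2.15
eef_pos: [510.6, -87.0, 331.0]
tcp_rot: [[-0.163, 0.987, -0.001], [0.987, 0.163, 0.0], [0.0, -0.0, -1.0]]
contact_force: [0.9, -0.6, 0.1]
grip_width: 0.497
```

```bash
python3 - <<'E'
from h import *
import pickle
i=imaging.camera_info("wrist");s=telemetry.sense();im=imaging.grab_frame("wrist")
pickle.dump((i,s,im),open("w1.pkl","wb"))
cv2.imwrite("pics/w1.png",cv2.resize(im,None,fx=1.5,fy=1.5));print(s["eef_pos"],s["dq"].max(),s["grip_width"])
E
```

```text
[510.64261564 -87.00621606 331.03639061] 0.00313457678705982 0.49671603788414304
```

View pics/w1.png

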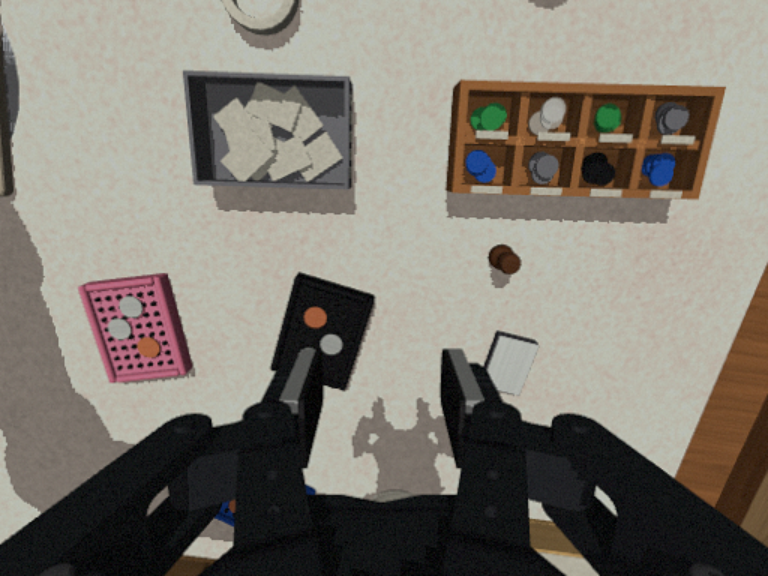

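```bash
python3 - <<'E'
import pickle,cv2
i,s,im=pickle.load(open("w1.pkl","rb"))
cv2.imwrite("pics/w1a.png",cv2.resize(im[40:140,210:330],None,fx=6,fy=6,interpolation=cv2.INTER_CUBIC))
cv2.imwrite("pics/w1b.png",cv2.resize(im[175:265,170:260],None,fx=6,fy=6,interpolation=cv2.INTER_CUBIC))
E
```

```text
(no output)
```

View pics/w1a.png

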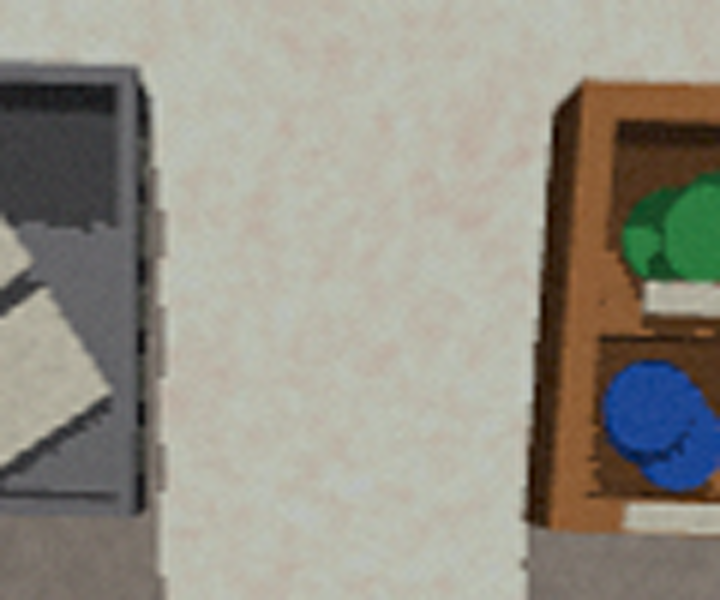

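View pics/w1b.png

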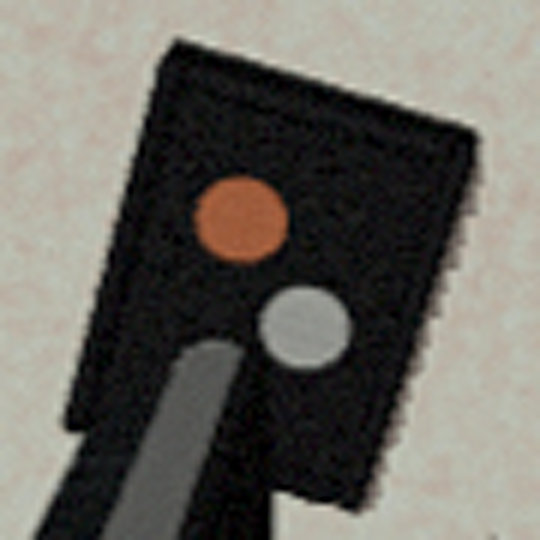

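```bash
python3 - <<'E'
from h import *
import pickle
i,s,im=pickle.load(open("w1.pkl","rb"))
A=lambda p:(p[0]/6+210-.4,p[1]/6+40-.4)
B=lambda p:(p[0]/6+170-.4,p[1]/6+175-.4)
def seg(n,a,b,z,f):
    P=ray(i,[f(a),f(b)],z);d=P[1]-P[0];print(n,P[:,:2].round(1).tolist(),"len",np.hypot(*d[:2]).round(1),"az",np.degrees(np.arctan2(-d[1],-d[0])).round(1))
seg("box foot",(553,115),(526,520),0,A);seg("box top",(583,80),(551,530),45,A)
seg("bas foot",(157,105),(148,512),0,A);seg("bas top",(138,68),(139,514),45,A)
seg("tray right foot",(480,135),(362,508),0,B)
seg("tray left top",(165,60),(66,428),22,B)
seg("tray front foot",(180,40),(478,130),0,B)
print(ray(i,[B((480,132)),B((362,510))],0),ray(i,[B((66,430)),],22))
E
```

```text
box foot [[559.5, 66.7], [573.2, -31.9]] len 99.5 az 97.9
box top [[559.1, 67.0], [572.8, -31.7]] len 99.7 az 97.9
bas foot [[460.4, 52.8], [472.3, -46.3]] len 99.8 az 96.8
bas top [[458.9, 53.2], [472.9, -44.2]] len 98.4 az 98.2
tray right foot [[516.0, -162.9], [499.0, -288.4]] len 126.6 az 82.3
tray left top [[427.1, -148.9], [410.4, -263.8]] len 116.2 az 81.8
tray front foot [[427.2, -148.8], [515.2, -161.5]] len 89.0 az 171.8
[[ 515.88278037 -162.02111482    0.        ]
 [ 499.09883888 -289.07222746    0.        ]] [[ 410.50216898 -264.45549143   22.        ]]
```

The tray and gap are now measured in one wrist view:
- **Gap:** axis at az 97.9°, centreline n = 512.8, width about 101 mm.
- **Tray:** centre (463,-215), az 82°.

I'll first push the tray sideways and turn it onto the gap line, then push it from the rear.

>>> {"name": "drive_tool", "arguments": {
  "plan": [
    {"claw": 0.75, "x": -20, "y": -30, "z": 20, "spin": 0.17},
    {"claw": 0.75, "x": -40, "y": -60, "z": 40, "spin": 0.34},
    {"claw": 0.75, "x": -60, "y": -90, "z": 60, "spin": 0.51},
    {"claw": 0.75, "x": -80, "y": -120, "z": 80, "spin": 0.68},
    {"claw": 0.75, "x": -95, "y": -140, "z": 100, "spin": 0.85},
    {"claw": 0.75, "x": -95, "y": -140, "z": 120, "spin": 1.02},
    {"claw": 0.75, "x": -95, "y": -140, "z": 145, "spin": 1.19},
    {"claw": 0.75, "x": -95, "y": -140, "z": 170, "spin": 1.36},
    {"claw": 0.75, "x": -95, "y": -140, "z": 195, "spin": 1.53},
    {"claw": 0.75, "x": -95, "y": -140, "z": 220, "spin": 1.7},
    {"claw": 0.75, "x": -95, "y": -140, "z": 245, "spin": 1.874},
    {"claw": 0.75, "x": -95, "y": -140, "z": 260, "spin": 1.874}
  ]
}}

```text
time_s: 3.7
eef_pos: [387.9, -203.0, 70.3]
tcp_rot: [[0.991, -0.137, -0.001], [-0.137, -0.991, 0.0], [-0.001, -0.0, -1.0]]
contact_force: [0.4, 0.5, 0.4]
grip_width: 0.748
```

```bash
python3 - <<'E'
from h import *
import pickle
i=imaging.camera_info("wrist");s=telemetry.sense();im=imaging.grab_frame("wrist")
pickle.dump((i,s,im),open("w2.pkl","wb"))
cv2.imwrite("pics/w2.png",cv2.resize(im,None,fx=1.5,fy=1.5));print(s["eef_pos"],s["tcp_rot"].round(3),s["grip_width"])
E
```

```text
[ 387.92939472 -203.04693843   70.27987184] [[ 0.991 -0.137 -0.001]
 [-0.137 -0.991  0.   ]
 [-0.001 -0.    -1.   ]] 0.7479172854727826
```

View pics/w2.png

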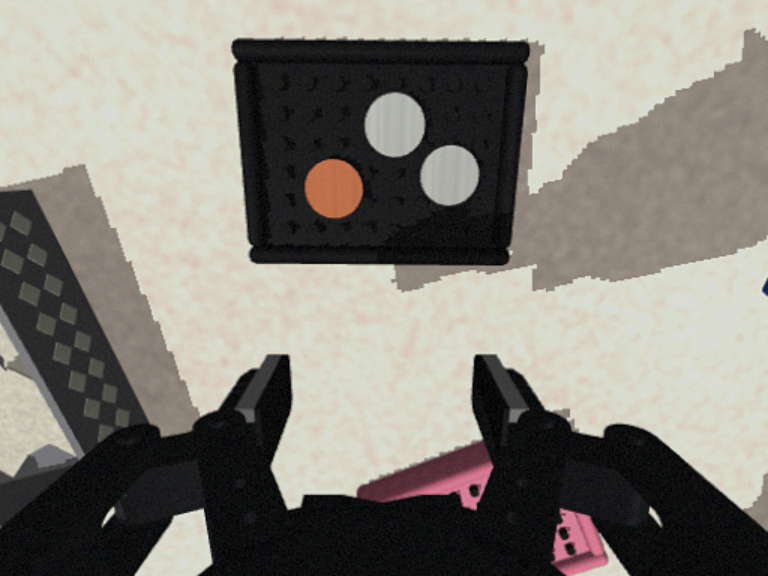

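>>> {"name": "drive_tool", "arguments": {
  "plan": [
    {"claw": 0.75, "x": 0, "y": 0, "z": 35, "spin": 0},
    {"claw": 0.75, "x": 0, "y": 0, "z": 65, "spin": 0},
    {"claw": 0.75, "x": 8, "y": 0, "z": 65, "spin": 0},
    {"claw": 0.75, "x": 18, "y": 1, "z": 65, "spin": 0},
    {"claw": 0.75, "x": 28, "y": 1, "z": 65, "spin": -0.03},
    {"claw": 0.75, "x": 39, "y": 2, "z": 65, "spin": -0.07},
    {"claw": 0.75, "x": 50, "y": 2, "z": 65, "spin": -0.11},
    {"claw": 0.75, "x": 61, "y": 3, "z": 65, "spin": -0.15},
    {"claw": 0.75, "x": 72, "y": 3, "z": 65, "spin": -0.19},
    {"claw": 0.75, "x": 83, "y": 4, "z": 65, "spin": -0.23},
    {"claw": 0.75, "x": 92, "y": 4, "z": 65, "spin": -0.265},
    {"claw": 0.75, "x": 97, "y": 5, "z": 65, "spin": -0.276}
  ]
}}

```text
time_s: 5.25
eef_pos: [484.2, -222.6, 6.7]
tcp_rot: [[0.991, 0.137, 0.001], [0.137, -0.991, 0.0], [0.001, -0.0, -1.0]]
contact_force: [-2.9, 0.9, 1.1]
grip_width: 0.747
```

```bash
python3 - <<'E'
from h import *
import pickle
i=imaging.camera_info("wrist");s=telemetry.sense();im=imaging.grab_frame("wrist")
pickle.dump((i,s,im),open("w3.pkl","wb"))
cv2.imwrite("pics/w3.png",cv2.resize(im,None,fx=1.5,fy=1.5));print(s["eef_pos"],s["tcp_rot"].round(3),s["contact_force"])
E
```

```text
[ 484.1820109  -222.61063091    6.68429765] [[ 0.991  0.137  0.001]
 [ 0.137 -0.991  0.   ]
 [ 0.001 -0.    -1.   ]] [-2.86227088  0.93346621  1.1230719 ]
```

View pics/w3.png

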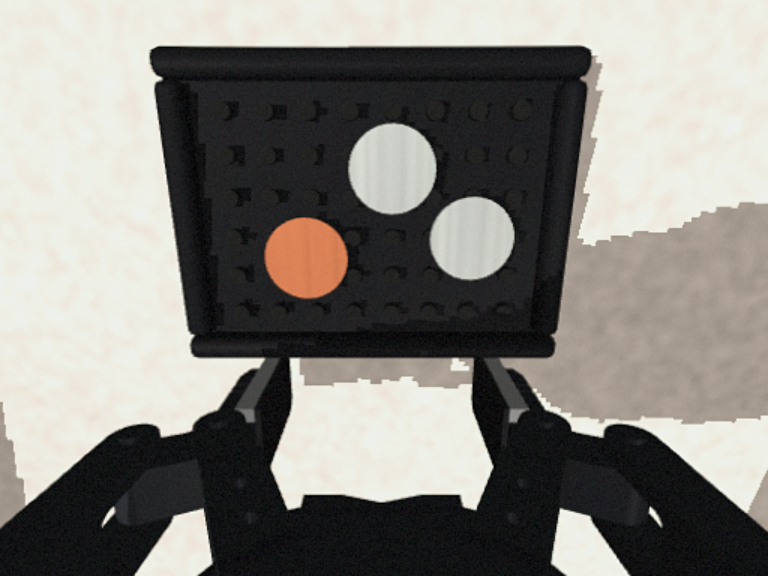

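```bash
python3 - <<'E'
from h import *
import pickle
i,s,im=pickle.load(open("w3.pkl","rb"))
R,p=s["tcp_rot"],s["eef_pos"]
for z in(0,11,22):
    P=ray(i,np.array([(160,46),(580,46),(200,357),(545,357),(152,60),(590,60),(192,345),(555,345)])/1.5-.17,z)
    T=(P-p)@R
    print(z,T[:,:2].round(1).tolist())
g=np.array([-.1374,.9905,0]);n=np.array([.9905,.1374,0])
print("tcp n,g",p@n,p@g)
E
```

```text
0 [[108.4, -67.9], [108.4, 62.6], [2.6, -68.6], [2.5, 63.4], [104.5, -71.0], [104.5, 66.2], [7.6, -71.0], [7.5, 66.6]]
11 [[105.9, -62.9], [105.8, 58.1], [7.9, -63.5], [7.8, 58.8], [102.3, -65.8], [102.2, 61.5], [12.5, -65.8], [12.4, 61.8]]
22 [[103.4, -57.8], [103.3, 53.6], [13.1, -58.5], [13.0, 54.2], [100.1, -60.5], [100.0, 56.7], [17.3, -60.5], [17.2, 57.0]]
tcp n,g 448.9955811097428 -287.0224382120427
```

>>> {"name": "drive_tool", "arguments": {
  "plan": [
    {"claw": 0.75, "x": 3, "y": 0, "z": 0, "spin": 0},
    {"claw": 0.75, "x": 5, "y": 0, "z": 0, "spin": 0},
    {"claw": 0.75, "x": 6, "y": 0, "z": 0, "spin": 0},
    {"claw": 0.75, "x": 6, "y": 0, "z": 0, "spin": 0}
  ]
}}

```text
time_s: 5.8
eef_pos: [489.3, -221.8, 6.3]
tcp_rot: [[0.991, 0.135, 0.0], [0.135, -0.991, 0.0], [0.0, -0.0, -1.0]]
contact_force: [-1.9, -0.7, 1.2]
grip_width: 0.751
```

>>> {"name": "drive_tool", "arguments": {
  "plan": [
    {"claw": 0.8, "x": -20, "y": 0, "z": 0, "spin": 0},
    {"claw": 1, "x": -20, "y": 0, "z": -50, "spin": 0},
    {"claw": 1, "x": -20, "y": 0, "z": -105, "spin": -0.17},
    {"claw": 1, "x": 0, "y": -15, "z": -155, "spin": -0.34},
    {"claw": 1, "x": 15, "y": -30, "z": -200, "spin": -0.51},
    {"claw": 1, "x": 30, "y": -45, "z": -240, "spin": -0.68},
    {"claw": 1, "x": 45, "y": -60, "z": -275, "spin": -0.85},
    {"claw": 1, "x": 57, "y": -75, "z": -305, "spin": -1.02},
    {"claw": 1, "x": 57, "y": -87, "z": -324, "spin": -1.19},
    {"claw": 1, "x": 57, "y": -87, "z": -324, "spin": -1.36},
    {"claw": 1, "x": 57, "y": -87, "z": -324, "spin": -1.53},
    {"claw": 1, "x": 57, "y": -87, "z": -324, "spin": -1.571}
  ]
}}

```text
time_s: 7.3
eef_pos: [534.2, -127.7, 330.3]
tcp_rot: [[-0.139, 0.99, 0.001], [0.99, 0.139, 0.0], [0.0, 0.001, -1.0]]
contact_force: [0.5, 0.0, 0.1]
grip_width: 0.998
```

```bash
python3 - <<'E'
from h import *
import pickle
i=imaging.camera_info("wrist");s=telemetry.sense();im=imaging.grab_frame("wrist")
pickle.dump((i,s,im),open("w4.pkl","wb"))
cv2.imwrite("pics/w4.png",cv2.resize(im,None,fx=1.5,fy=1.5));print(s["eef_pos"],s["tcp_rot"].round(4),abs(s["dq"]).max())
cv2.imwrite("pics/w4a.png",cv2.resize(im[0:100,200:320],None,fx=6,fy=6,interpolation=cv2.INTER_CUBIC))
cv2.imwrite("pics/w4b.png",cv2.resize(im[150:250,200:320],None,fx=6,fy=6,interpolation=cv2.INTER_CUBIC))
E
```

```text
[ 534.15490982 -127.67882083  330.33565043] [[-1.392e-01  9.903e-01  6.000e-04]
 [ 9.903e-01  1.392e-01  4.000e-04]
 [ 3.000e-04  7.000e-04 -1.000e+00]] 0.2697198549028542
```

View pics/w4.png

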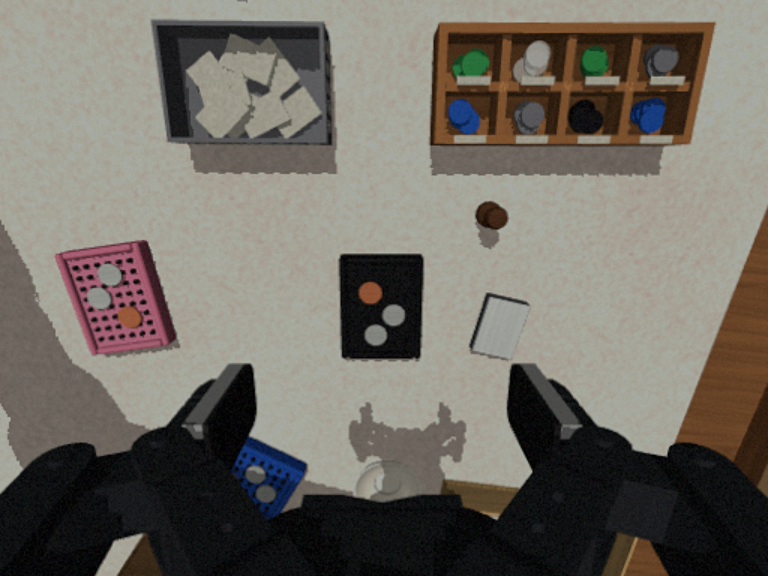

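View pics/w4b.png

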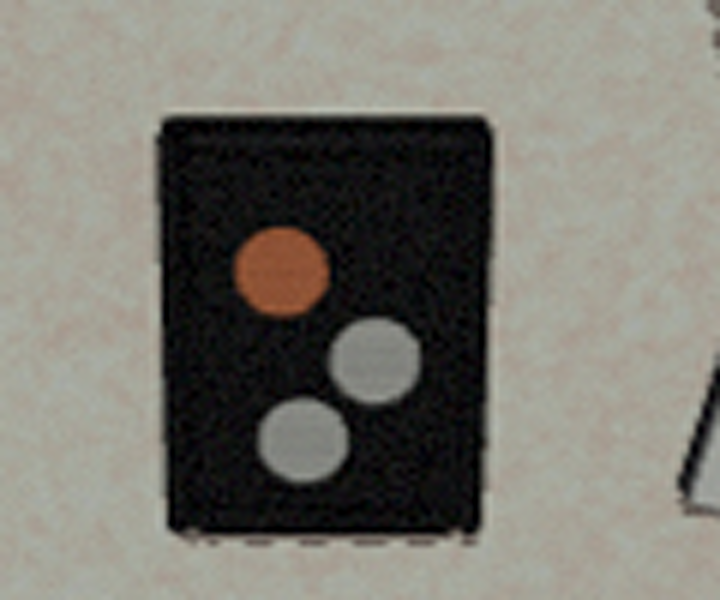

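View pics/w4a.png

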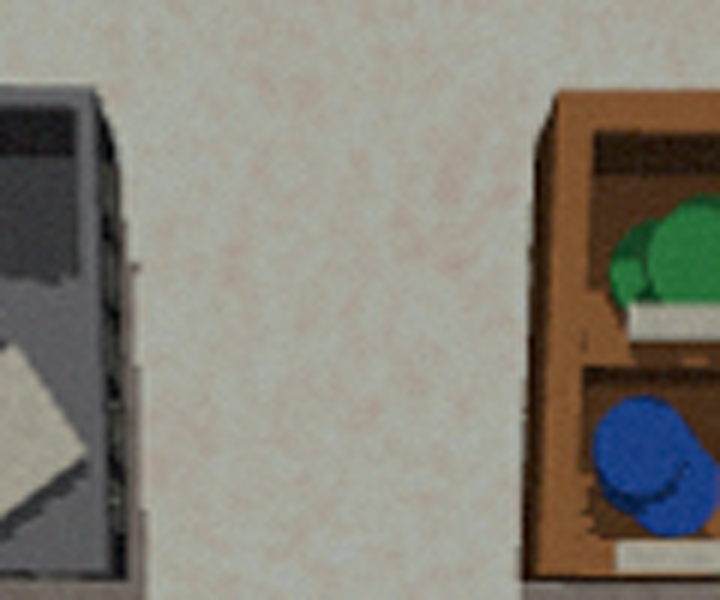

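```bash
python3 - <<'E'
from h import *
import pickle
i,s,im=pickle.load(open("w4.pkl","rb"))
A=lambda p:(p[0]/6+200-.4,p[1]/6-.4)
B=lambda p:(p[0]/6+200-.4,p[1]/6+150-.4)
def seg(n,a,b,z,f):
    P=ray(i,[f(a),f(b)],z);d=P[0]-P[1];az=np.arctan2(d[1],d[0]);print(n,P[:,:2].round(1).tolist(),"len",np.hypot(*d[:2]).round(1),"az",np.degrees(az).round(2));return P
a=seg("box foot",(536,145),(523,578),0,A);b=seg("box top",(557,92),(533,579),45,A)
c=seg("bas foot",(120,165),(133,578),0,A);d=seg("bas top",(97,88),(115,578),45,A)
m=(im.max(2)<45).astype(np.uint8)
m[:160]=0;m[245:]=0;m[:,:215]=0;m[:,290:]=0
l=[];r=[]
for v in range(178,232):
    x=np.where(m[v])[0]; l.append((x.min()-.5,v)); r.append((x.max()+.5,v))
def fit(q,z):
    P=ray(i,q,z)[:,:2];k=np.polyfit(P[:,1],P[:,0],1);return k,np.degrees(np.arctan2(1,k[0]))
for z in(0,16,22):
  print(z,fit(l,z),fit(r,z))
P=ray(i,[B((320,117)),B((320,535))],10);print(P)
th=np.radians(97.9);g=np.array([np.cos(th),np.sin(th)]);n=np.array([g[1],-g[0]])
for q in(a,b,c,d):print("n",(q[:,:2]@n).round(1),"g",(q[:,:2]@g).round(1))
for z in(11,20):
  L=ray(i,l,z)[:,:2]@n;Rr=ray(i,r,z)[:,:2]@n
  print("tray n L",np.median(L),"R",np.median(Rr),"c",(np.median(L)+np.median(Rr))/2,"slope mm per 100", np.polyfit(ray(i,l,z)[:,:2]@g,(L+Rr)/2,1)[0]*100)
print("tcp n g",s["eef_pos"][:2]@n,s["eef_pos"][:2]@g, "tray g",P[:,:2]@g)
E
```

```text
box foot [[559.6, 67.9], [573.5, -30.8]] len 99.7 az 98.07
box top [[559.1, 66.8], [571.3, -33.1]] len 100.7 az 97.0
bas foot [[459.4, 49.6], [472.6, -44.8]] len 95.4 az 97.92
bas top [[459.2, 53.6], [473.4, -46.5]] len 101.2 az 98.06
0 (array([-1.36561875e-01,  4.70029244e+02]), np.float64(97.7763166186186)) (array([-1.27602871e-01,  5.66619148e+02]), np.float64(97.27180816226304))
16 (array([-1.36561875e-01,  4.71629027e+02]), np.float64(97.77631661861861)) (array([-1.27602871e-01,  5.64974703e+02]), np.float64(97.27180816226316))
22 (array([-1.36561875e-01,  4.72228946e+02]), np.float64(97.77631661861865)) (array([-1.27602871e-01,  5.64358036e+02]), np.float64(97.27180816226314))
[[ 536.72924223 -151.63058428   10.        ]
 [ 553.99666257 -276.44389143   10.        ]]
n [563.6 563.9] g [  -9.6 -109.3]
n [562.9 561.4] g [ -10.6 -111.3]
n [461.9 461.9] g [ -14.  -109.4]
n [462.2 462.5] g [ -10.  -111.1]
tray n L 466.2456006539418 R 557.8132099989277 c 512.0294053264347 slope mm per 100 0.6520641228334787
tray n L 467.14256758248564 R 556.9297703948638 c 512.0361689886747 slope mm per 100 0.6520641228335081
tcp n g 511.5367354415146 -199.8837593839626 tray g [-223.96203569 -349.96411031]
```

>>> {"name": "drive_tool", "arguments": {
  "plan": [
    {"claw": 0.4, "x": -40, "y": 0, "z": 30, "spin": 0},
    {"claw": 0.4, "x": -95, "y": 0, "z": 60, "spin": 0},
    {"claw": 0.4, "x": -145, "y": 0, "z": 90, "spin": 0},
    {"claw": 0.4, "x": -186, "y": 1, "z": 130, "spin": 0},
    {"claw": 0.4, "x": -186, "y": 1, "z": 180, "spin": 0},
    {"claw": 0.4, "x": -186, "y": 1, "z": 225, "spin": 0},
    {"claw": 0.4, "x": -186, "y": 1, "z": 265, "spin": 0},
    {"claw": 0.4, "x": -186, "y": 1, "z": 295, "spin": 0},
    {"claw": 0.4, "x": -186, "y": 1, "z": 315, "spin": 0},
    {"claw": 0.4, "x": -186, "y": 1, "z": 325, "spin": 0},
    {"claw": 0.4, "x": -186, "y": 1, "z": 325, "spin": 0}
  ]
}}

```text
time_s: 8.72
eef_pos: [560.3, -312.1, 5.3]
tcp_rot: [[-0.135, 0.991, -0.0], [0.991, 0.135, 0.0], [0.0, 0.0, -1.0]]
contact_force: [1.5, -0.7, -0.1]
grip_width: 0.402
```

```bash
python3 - <<'E'
from h import *
im=imaging.grab_frame("wrist");s=telemetry.sense()
cv2.imwrite("pics/w5.png",cv2.resize(im,None,fx=1.5,fy=1.5))
th=np.radians(97.9);g=np.array([np.cos(th),np.sin(th)]);n=np.array([g[1],-g[0]])
print(s["eef_pos"],s["eef_pos"][:2]@n,s["eef_pos"][:2]@g,np.degrees(np.arctan2(s["tcp_rot"][1,0],s["tcp_rot"][0,0])))
E
```

```text
[ 560.656718   -312.34614763    6.02229684] 512.4055103362695 -386.4410231205762 97.78249710891399
```

View pics/w5.png

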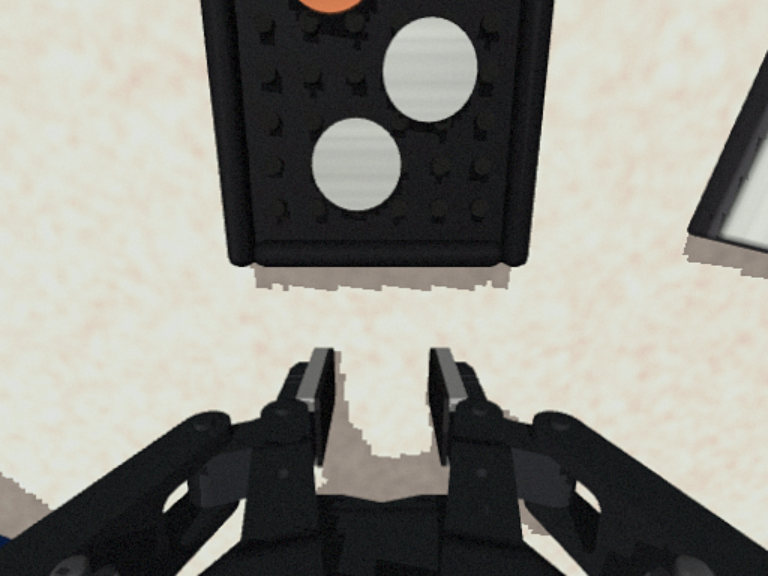

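>>> {"name": "drive_tool", "arguments": {
  "plan": [
    {"claw": 0.4, "x": 12, "y": 0, "z": 0, "spin": 0},
    {"claw": 0.4, "x": 22, "y": 0, "z": 0, "spin": 0},
    {"claw": 0.4, "x": 30, "y": 0, "z": 0, "spin": 0},
    {"claw": 0.4, "x": 42, "y": 0, "z": 0, "spin": 0},
    {"claw": 0.4, "x": 54, "y": 0, "z": 0, "spin": 0},
    {"claw": 0.4, "x": 66, "y": 0, "z": 0, "spin": 0},
    {"claw": 0.4, "x": 78, "y": 0, "z": 0, "spin": 0},
    {"claw": 0.4, "x": 90, "y": 0, "z": 0, "spin": 0},
    {"claw": 0.4, "x": 102, "y": 0, "z": 0, "spin": 0},
    {"claw": 0.4, "x": 114, "y": 0, "z": 0, "spin": 0},
    {"claw": 0.4, "x": 124, "y": 0, "z": 0, "spin": 0},
    {"claw": 0.4, "x": 128, "y": 0, "z": 0, "spin": 0}
  ]
}}

```text
time_s: 10.28
eef_pos: [542.7, -184.2, 5.1]
tcp_rot: [[-0.136, 0.991, -0.0], [0.991, 0.136, 0.001], [0.001, -0.0, -1.0]]
contact_force: [0.3, -0.2, -0.2]
grip_width: 0.4
```

```bash
cat > st.py <<'E'
from h import *
import sys,pickle
k=sys.argv[1]
i=imaging.camera_info("wrist");s=telemetry.sense();im=imaging.grab_frame("wrist");sc=imaging.grab_frame("side")
pickle.dump((i,s,im),open(k+".pkl","wb"))
cv2.imwrite(f"pics/{k}.png",cv2.resize(im,None,fx=1.5,fy=1.5))
cv2.imwrite(f"pics/{k}s.png",cv2.resize(sc[120:270,160:360],None,fx=4,fy=4,interpolation=cv2.INTER_CUBIC))
th=np.radians(97.9);g=np.array([np.cos(th),np.sin(th)]);n=np.array([g[1],-g[0]])
print(s["eef_pos"],s["eef_pos"][:2]@n,s["eef_pos"][:2]@g,np.degrees(np.arctan2(s["tcp_rot"][1,0],s["tcp_rot"][0,0])),s["contact_force"])
E
python3 st.py w6
```

```text
[ 542.74121634 -184.18152782    5.13577588] 512.2755643965176 -257.03036635401327 97.83852247929643 [ 0.30028633 -0.16850872 -0.18739662]
```

View pics/w6.png

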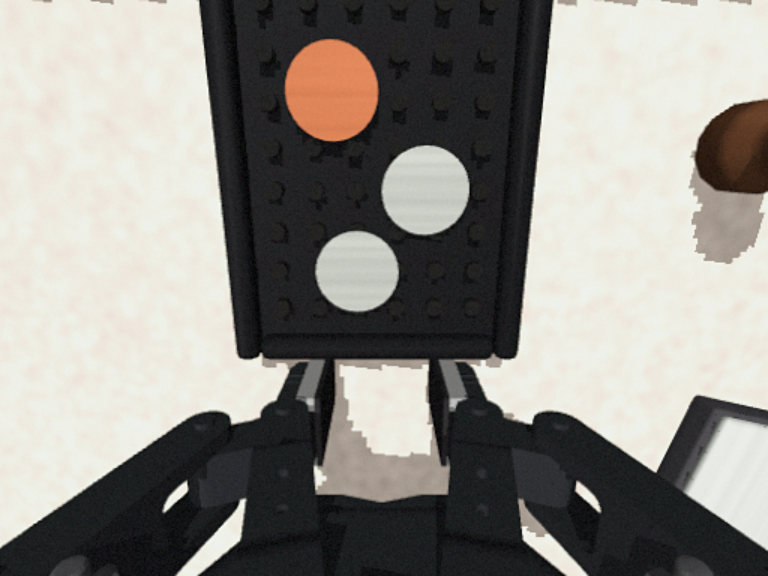

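View pics/w6s.png

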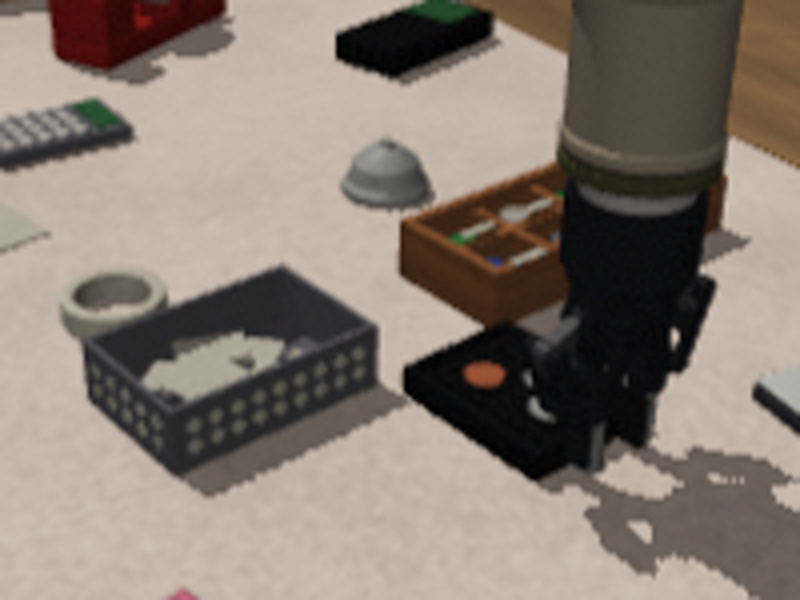

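```bash
cat > tr.py <<'E'
from h import *
import sys,pickle
i,s,im=pickle.load(open(sys.argv[1]+".pkl","rb"))
th=np.radians(97.9);g=np.array([np.cos(th),np.sin(th)]);n=np.array([g[1],-g[0]])
m=(im.max(2)<60)
rows=range(int(sys.argv[2]),int(sys.argv[3]),4)
l=[];r=[]
for v in rows:
    row=m[v]; 
    a=254-1
    x=np.where(row[110:400])[0]+110
    l.append((x.min()-.5,v));r.append((x.max()+.5,v))
print(l[::8],r[::8])
for z in(20,):
  L=ray(i,l,z)[:,:2];R=ray(i,r,z)[:,:2]
  c=(L@n+R@n)/2; print("width",np.median(R@n-L@n),"c",np.median(c),"slope deg (tray az-97.9)",-np.degrees(np.polyfit((L@g+R@g)/2,c,1)[0]))
print("n edges by row",(L@n).round(1)[::6],(R@n).round(1)[::6])
E
python3 tr.py w6 20 232
```

```text
[(np.float64(134.5), 20), (np.float64(138.5), 52), (np.float64(141.5), 84), (np.float64(145.5), 116), (np.float64(148.5), 148), (np.float64(152.5), 180), (np.float64(155.5), 212)] [(np.float64(366.5), 20), (np.float64(362.5), 52), (np.float64(359.5), 84), (np.float64(355.5), 116), (np.float64(352.5), 148), (np.float64(349.5), 180), (np.float64(346.5), 212)]
width 91.31313700094523 c 511.9261347249404 slope deg (tray az-97.9) -0.17388265427915048
n edges by row [466.1 466.3 466.4 466.6 466.3 466.5 466.2 466.4 466.1] [558.  557.7 557.9 557.7 557.4 557.5 557.2 557.4 557.5]
```

>>> {"name": "drive_tool", "arguments": {
  "plan": [
    {"claw": 0.4, "x": 8, "y": 0, "z": 0, "spin": 0},
    {"claw": 0.4, "x": 18, "y": 0, "z": 0, "spin": 0},
    {"claw": 0.4, "x": 28, "y": 0, "z": 0, "spin": 0},
    {"claw": 0.4, "x": 38, "y": 0.3, "z": 0, "spin": 0},
    {"claw": 0.4, "x": 48, "y": 0.3, "z": 0, "spin": 0},
    {"claw": 0.4, "x": 58, "y": 0.3, "z": 0, "spin": 0},
    {"claw": 0.4, "x": 68, "y": 0.5, "z": 0, "spin": 0},
    {"claw": 0.4, "x": 78, "y": 0.5, "z": 0, "spin": 0},
    {"claw": 0.4, "x": 88, "y": 0.5, "z": 0, "spin": 0},
    {"claw": 0.4, "x": 98, "y": 0.5, "z": 0, "spin": 0},
    {"claw": 0.4, "x": 106, "y": 0.5, "z": 0, "spin": 0},
    {"claw": 0.4, "x": 110, "y": 0.5, "z": 0, "spin": 0}
  ]
}}

```text
time_s: 11.88
eef_pos: [528.4, -75.6, 5.3]
tcp_rot: [[-0.136, 0.991, 0.0], [0.991, 0.136, 0.0], [0.0, 0.0, -1.0]]
contact_force: [0.6, -0.4, -1.1]
grip_width: 0.404
```

```bash
python3 st.py w7
```

```text
[528.41387313 -75.61269618   5.31372386] 513.0063891401905 -147.52269601892837 97.82013751530975 [ 0.59577783 -0.4100412  -1.12788662]
```

View pics/w7.png

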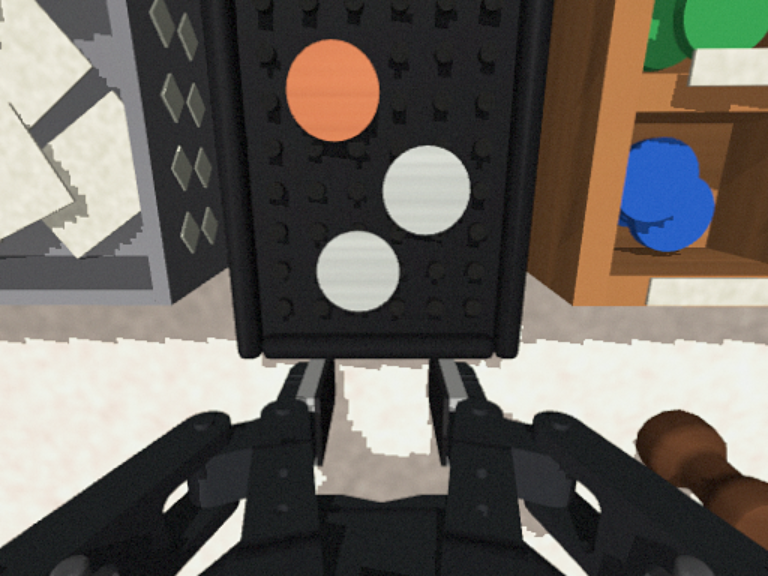

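View pics/w7s.png

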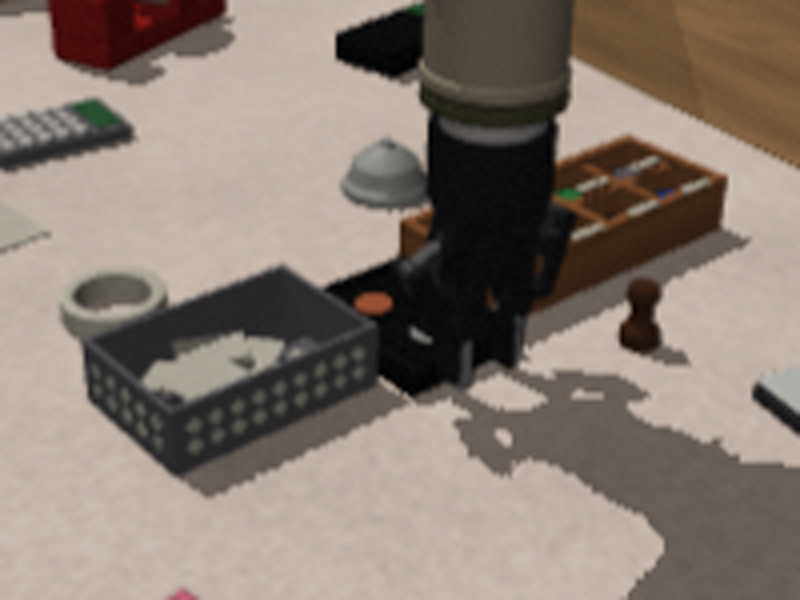

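The tray is centred in the gap with clear space on both sides. Before the fingers enter, I'll narrow and slightly raise them so the knuckles clear the 45 mm walls.

>>> {"name": "drive_tool", "arguments": {
  "plan": [
    {"claw": 0.4, "x": -4, "y": 0, "z": 0, "spin": 0},
    {"claw": 0.15, "x": -4, "y": 0, "z": -4, "spin": 0},
    {"claw": 0.15, "x": -4, "y": -0.3, "z": -4, "spin": 0},
    {"claw": 0.15, "x": -4, "y": -0.3, "z": -4, "spin": 0},
    {"claw": 0.15, "x": 0, "y": -0.3, "z": -4, "spin": 0},
    {"claw": 0.15, "x": 6, "y": -0.3, "z": -4, "spin": 0},
    {"claw": 0.15, "x": 14, "y": -0.3, "z": -4, "spin": 0},
    {"claw": 0.15, "x": 22, "y": -0.3, "z": -4, "spin": 0},
    {"claw": 0.15, "x": 30, "y": -0.3, "z": -4, "spin": 0},
    {"claw": 0.15, "x": 38, "y": -0.3, "z": -4, "spin": 0},
    {"claw": 0.15, "x": 44, "y": -0.3, "z": -4, "spin": 0},
    {"claw": 0.15, "x": 46, "y": -0.3, "z": -4, "spin": 0}
  ]
}}

```text
time_s: 13.48
eef_pos: [521.9, -30.2, 9.3]
tcp_rot: [[-0.136, 0.991, 0.0], [0.991, 0.136, 0.0], [0.0, 0.0, -1.0]]
contact_force: [-0.5, -0.6, -1.2]
grip_width: 0.152
```

```bash
python3 st.py w8
```

```text
[521.87953496 -30.16204318   9.29650319] 512.7810097148628 -101.60528497301263 97.82332172265414 [-0.52396769 -0.61092962 -1.18855745]
```

View pics/w8.png

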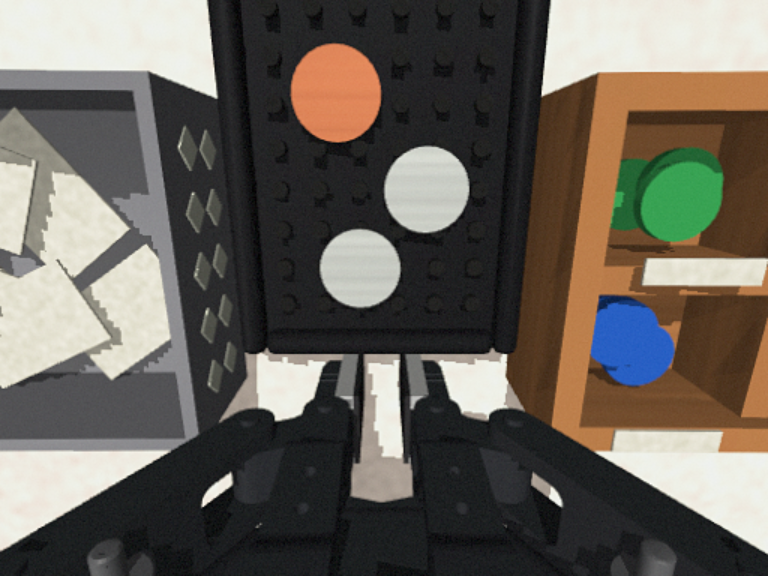

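>>> {"name": "drive_tool", "arguments": {
  "plan": [
    {"claw": 0.15, "x": 8, "y": 0, "z": 0, "spin": 0},
    {"claw": 0.15, "x": 18, "y": 0, "z": 0, "spin": 0},
    {"claw": 0.15, "x": 28, "y": 0, "z": 0, "spin": 0},
    {"claw": 0.15, "x": 38, "y": 0, "z": 0, "spin": 0},
    {"claw": 0.15, "x": 49, "y": 0, "z": 0, "spin": 0},
    {"claw": 0.15, "x": 60, "y": 0, "z": 0, "spin": 0},
    {"claw": 0.15, "x": 71, "y": 0, "z": 0, "spin": 0},
    {"claw": 0.15, "x": 82, "y": 0, "z": 0, "spin": 0},
    {"claw": 0.15, "x": 93, "y": 0, "z": 0, "spin": 0},
    {"claw": 0.15, "x": 103, "y": 0, "z": 0, "spin": 0},
    {"claw": 0.15, "x": 111, "y": 0, "z": 0, "spin": 0},
    {"claw": 0.15, "x": 115, "y": 0, "z": 0, "spin": 0}
  ]
}}

```text
time_s: 15.08
eef_pos: [506.2, 83.8, 9.2]
tcp_rot: [[-0.136, 0.991, -0.0], [0.991, 0.136, 0.0], [0.0, -0.0, -1.0]]
contact_force: [-0.7, -2.2, 1.7]
grip_width: 0.15
```

```bash
python3 st.py w9
```

```text
[506.18509342  83.84813566   9.24670542] 512.9055941204017 13.479991473426235 97.81835127994351 [-0.67775092 -2.16441918  1.74359872]
```

View pics/w9.png

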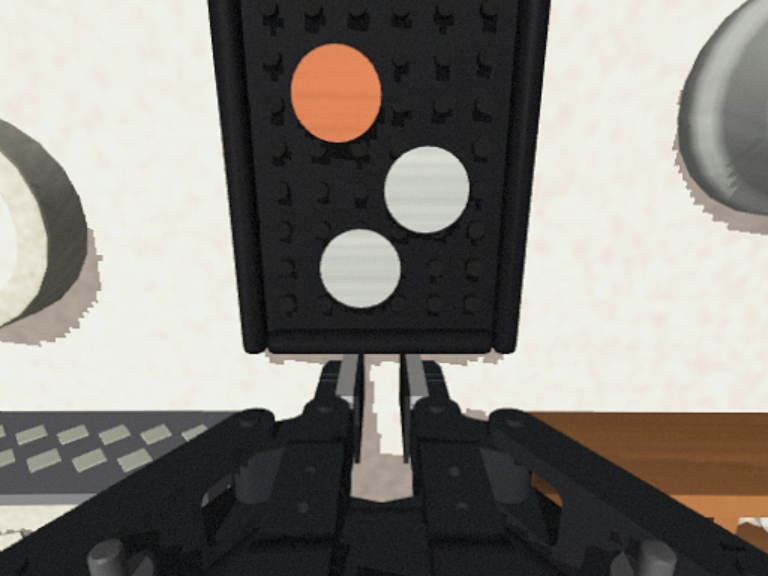

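The tray is out, about 35 mm past the gap. I'll back off a little and rise straight up.

>>> {"name": "drive_tool", "arguments": {
  "plan": [
    {"claw": 0.15, "x": -6, "y": 0, "z": 0, "spin": 0},
    {"claw": 0.15, "x": -12, "y": 0, "z": 0, "spin": 0},
    {"claw": 0.15, "x": -12, "y": 0, "z": -30, "spin": 0},
    {"claw": 0.15, "x": -12, "y": 0, "z": -80, "spin": 0},
    {"claw": 0.15, "x": -20, "y": 0, "z": -135, "spin": 0},
    {"claw": 0.15, "x": -40, "y": 0, "z": -185, "spin": 0},
    {"claw": 0.15, "x": -60, "y": 0, "z": -230, "spin": 0},
    {"claw": 0.15, "x": -60, "y": 0, "z": -270, "spin": 0},
    {"claw": 0.15, "x": -60, "y": 0, "z": -290, "spin": 0},
    {"claw": 0.15, "x": -60, "y": 0, "z": -290, "spin": 0},
    {"claw": 0.15, "x": -60, "y": 0, "z": -290, "spin": 0}
  ]
}}

```text
time_s: 16.55
eef_pos: [514.0, 23.5, 298.2]
tcp_rot: [[-0.135, 0.991, -0.001], [0.991, 0.135, -0.0], [-0.0, -0.001, -1.0]]
contact_force: [0.1, -0.5, 0.2]
grip_width: 0.155
```

```bash
python3 - <<'E'
from h import *
im=imaging.grab_frame("wrist");d=imaging.grab_frame("scene");s=telemetry.sense()
cv2.imwrite("pics/wf.png",cv2.resize(im,None,fx=1.5,fy=1.5))
cv2.imwrite("pics/scf.png",cv2.resize(d[100:290,100:360],None,fx=3,fy=3,interpolation=cv2.INTER_CUBIC))
print(s["eef_pos"],abs(s["dq"]).max(),s["contact_force"])
E
```

```text
[513.93573253  23.65835291 298.03911352] 0.003976876383859193 [0.39041468 0.01363768 0.54776225]
```

View pics/wf.png

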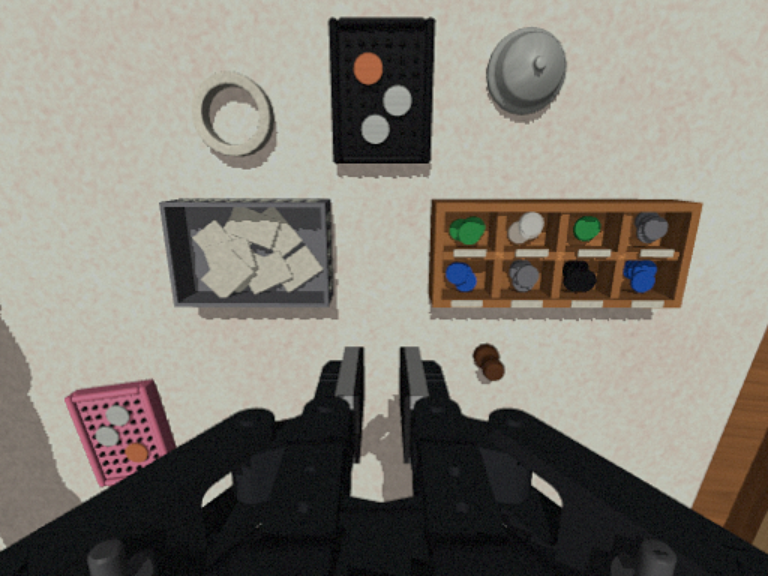

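View pics/scf.png

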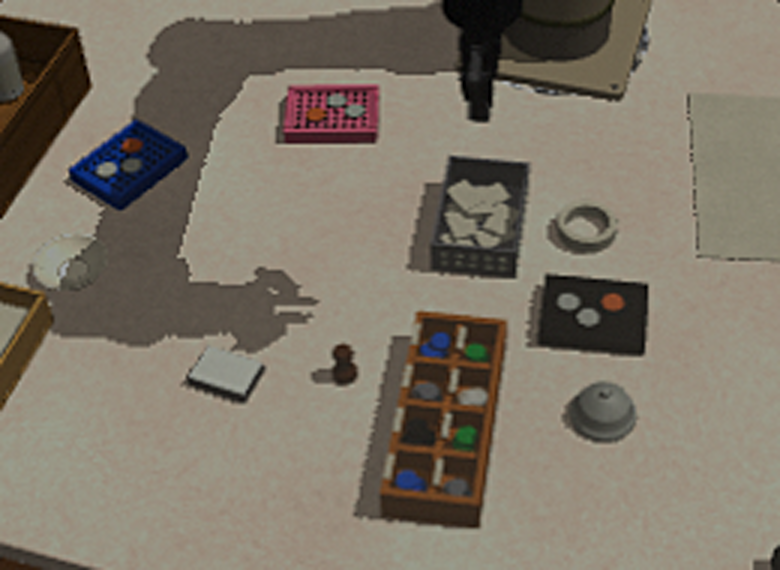

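In the last wrist view the tray (333–434, 18–162) lies wholly beyond the box and basket (rows 200–305), clear of the tape roll and bell. Nothing else has moved and the hand is clear, so I'm handing in.

```bash
python3 -c "
from station import hand_in
print(hand_in())"
```

```text
the job is handed in; nothing more can be done
None
```

The black coin tray is out on the customer's side, and I handed the job in at about 17 s. No verdict was reported.

- **What I did:** With two fingertips I pushed the tray sideways and turned it onto the gap's line. I then pushed it from behind, lengthways through the gap, backed off and raised the hand.
- **Tray position:** It lies flat and square to the gap. From the tool's position its rear edge is about 35 mm past the gap, well under the 120 mm limit.
- **Fit:** I measured it less than 1 mm off the gap's centreline before it went in. The gap measured about 101 mm wide. I did not measure it again inside, but the pictures showed no touch on either wall.
- **Forces:** In every reading I took, the wrist force was only a few newtons.
- **Other things:** The last pictures show no sign that the stamp, tin, tape roll, bell, dish, or pink and blue trays moved. I compared these by eye rather than measuring. The calculator was outside those final pictures, and the arm stayed well away from it while low.

No check failed, and the camera measurements agreed to within about 2 mm.

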